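# Level the board-repair stage with the bubble gauge

## Robot

A 6-joint arm with a two-finger parallel gripper is mounted at the origin on the work surface. World frame = base frame: x ahead of the robot, y to its left, z up, the work surface at z = 0. Lengths are in m, angles in rad, forces in N, time in s.
With the tool pointing down it reaches from about 0.3 to 0.775 m from the base axis. Payload 14.6 kg.
Tool frame: the origin (TCP) lies between the finger pads; the fingertips stand ctrl.tip_extent ahead of it and the grasp point (between the pads) lies 3 mm ahead of it (ctrl.tip_extent is the distance from the TCP to the fingertips, in m); z points along the fingers, y is the line along which they close (so a half turn about z gives the same grasp; the last joint's range is limited). The gripper opens to 94 mm and grips with 3 to 60 N. Pads are 16 mm wide; open, the fingers measure 119 mm over their backs; the gripper's body (75 mm by 177 mm) begins 78 mm behind the grasp point.
Start: joints at [-0.067, 0.3, 1.521, -0, 1.321, -0.067], TCP at [0.55, -0, 0.227] pointing down, gripper open.
Joint ranges: [-3.03, 3.03], [-0.79, 2.21], [0.23, 2.52], [-1.04, 4.18], [0, 3.07], [-2.55, 2.55]. Speed limits (rad/s): [2.22, 2.22, 2.57, 3.14, 3.14, 3.14].

## Interface

Orientations are given as [roll, pitch, yaw] about the fixed x, y, z axes, in that order (R = Rz(yaw) Ry(pitch) Rx(roll)).
In Python, from station import ctrl gives the robot as it stands.
- The arm moves only by the tool shift_gripper, called after "Call:" by a JSON object that holds its "method" and its "body". Schema: {"type":"object","properties":{"offsets":{"type":"string"},"jaw":{"type":"number"},"squeeze":{"type":"number"},"only":{"type":"string"},"quiet":{"type":"boolean"},"lines":{"type":"string"}},"required":["offsets"],"additionalProperties":false}. offsets is a string of 1 to 10 rows, one to a line, with the numbers parted by spaces; each row has 6 numbers: dx, dy, dz in shares of the most that a row can go, 1 being 50 mm, then a rotation vector rx, ry, rz in shares of 90 degrees (1.0 is 90 degrees); each row shifts and turns the commanded pose from where the row before left it, along the tool's axes as they then stand; what a row does not reach is not made up. A row lasts 1/10 s, in which the tool goes at most 0.05 m and 0.15 rad, less where a joint would pass 70% of its speed; a pose out of reach is approached as far as the arm can. jaw is the finger opening in m, set as the call begins (left out keeps the last). The fingers move at their own pace and stop on an object; squeeze is the grip in N (left out, the last holds). Time passes only in rows, so rows that do not move let the fingers close. The tool returns the time, the measured TCP pose, the force, the opening and the grip force at its end. only (a regular expression) keeps the lines of the reply that match it, lines (a string "A,B") keeps lines A to B, and quiet returns only ok. Shift and turn numbers lie between -1 and 1, and a call with a number outside is refused. Input that does not fit is refused with a message, and nothing moves.
- ctrl.get_obs(): the state, without advancing time (a new reading comes with each control period).
- ctrl.camera(name): name is "scene" or "side" or "wrist"; returns a dict with "pixels" (400x640x3 uint8, blue, green, red), "fx", "fy", "cx", "cy" (pixels), "extrinsics" (4x4, takes a point from camera to world coordinates). Camera axes: x right, y up, looking along -z (the intrinsics and any distortion apply to the point x, -y, -z); pixel columns grow to the right and rows downward; lengths in m; the calibration is good to about 2 mm. A picture is of the moment at which its call begins. There is no depth.
- ctrl.hand_in(): hands the job in; it is judged then, once.
The state is a dict: "time_s": time; "qpos": joint angles; "joint_vel": joint speeds; "tau": joint torques, N m; "ee_pos": TCP position; "eef_rot": TCP orientation; "force": force on the tool from outside, world axes, zero at the start; "moment": the same for the moment, N m; "grip_width": finger opening in m; "grip_force": force on a finger pad.
Only numpy, scipy, OpenCV 4.12 (cv2) and the standard library are available. Lean on these libraries where they do the work, as an engineer would, in place of code of your own. Each camera call takes 0.05 s, during which the arm holds its last target. There are 200 camera calls.

## Task

Lift the bubble level gauge by its ends out of its rack, set it down upright on the bench and take it again by its long sides, because only those can be reached where it goes; then press it fully home on the six studs between the two end stops of the levelling stage. Then turn the stage's two black foot screws until the bubble stands inside the small circle of the vial, and let go, leaving the things lying about where they are.

Things in the scene. Friction and masses are not known exactly. Their poses are not given: they have to be found in the camera images.
- gauge: Bubble level gauge: plain grey plastic block 66 mm long (x), 46 mm wide (y), 34 mm high, about 110 g, a round bubble vial in its top. Origin: centre of its underside; z up. It is hollow underneath, 55 x 35 mm and 12 mm deep, and fits over the six studs with 1.5 mm to spare all round; turned by half a turn it fits as well. Starts upright in the rack and must stay upright.
- vial (a point): Centre of the vial on the gauge's top, 36 mm above the gauge's underside. The vial is 42 mm across, yellow-green; a thin black circle of 8 mm inner radius is drawn at its middle.
- bubble: The pale round bubble of the vial, 11 mm across; origin: its centre. It runs to the high side of the gauge, about 0.40 mm per milliradian of slope (at most 13.5 mm along the gauge's x and y), and takes 1 to 1.5 s to settle after any movement. It is inside the circle when its centre is within 2.5 mm of point vial.
- rack: Fixed rack that holds the gauge: grey channel 58 mm long (x), floor 6 mm thick, side walls 44 mm high, 52 mm apart inside. Origin: centre of its underside. The walls hide the gauge's long sides; its short ends (66 mm apart) stand out 4 mm at the open ends and can be gripped. It stands left or right of the stage; the bench 140 mm beyond it (+x), some 290 mm off to that side (y), is bare.
- base: Fixed steel base of the levelling stage, 210 x 210 x 12 mm. Origin: centre of its underside. Above it the aluminium deck, 200 x 200 x 10 mm, rocks on a pivot under its centre and is held by two foot screws; its top is 46 mm over the bench at the centre.
- deck: Tilting deck of the stage, level when its z axis is vertical. Its origin is the pivot, 18 mm below the centre of the deck's top; its x and y run along the deck's edges, as the base's do.
- seat (a point): Centre of the deck's top, amid the six studs (12 mm across, 10 mm high; three along the deck's x, two along y, 20 mm apart). The gauge goes here, its length along the deck's x. Sprung balls on the studs stop it 4 to 7 mm high; a straight push of about 5 to 8 N presses it home, underside flat on the deck, gauge origin on this point.
- knob_a (a point): Middle of the round black knob of foot screw A, 30 mm across, 28 mm high; 30 mm above the deck, at (+70, -70 mm) from point seat. Clockwise from above lifts this corner: per radian the deck tilts 11.4 mrad and the bubble moves 4.6 mm in the direction from seat to this knob. 0.9 to 1.5 rad from level at the start; stays where left; turn at most 1.5 rad a grasp, then let go and take it again.
- knob_b (a point): The same knob on foot screw B, at the corner (-70, -70 mm) from point seat. Clockwise from above lifts this corner: 11.4 mrad of tilt and 4.6 mm of bubble travel per radian, in the direction from seat to this knob. 0.9 to 1.5 rad from level at the start; stays where left; at most 1.5 rad a grasp.
- spool: Bystander: empty grey spool, 54 mm across and 37 mm high, beyond the stage. Origin: centre of its underside.
- jar: Bystander: small white jar with a black lid, 44 mm across and 50 mm high, beyond the stage. Origin: centre of its underside.
- bin: Bystander: black open parts bin, 80 x 64 x 40 mm, on the other side of the stage from the rack. Origin: centre of its underside.
- board: Bystander: green circuit board 110 x 75 mm, up to 9 mm high with its parts, lying at the right. Origin: centre of its underside.
- brick: Bystander: black power adapter, 100 x 50 x 30 mm, lying at the left. Origin: centre of its underside.
- stop (a point): Top middle of one of the two steel end stops, 36 mm high, 30 mm wide (along y), 6 mm thick, that stand on the deck 40 mm from point seat on either side along its x (this one at +x). The gauge goes between them with 4 mm of room at each end: there the fingers fit only on its long sides.

How it is judged:
By the outcome, as a careful person would: the job done as asked, in the order asked, and still so for the second after the job is handed in, with the robot touching nothing.
It also fails if it takes over 72 s, if anything falls off the work surface, if the arm or the gripper's body presses on something with over 40 N, if the wrist force passes 120 N, or if a joint passes its speed limit or range.

## Working session

There is one attempt and no reset: what is moved stays moved. The work goes in short steps, Python scripts to look and compute and a tool call to move; the robot and the scene stay as the last step left them, time stands still between calls to the robot, and variables do not carry over. Pictures are saved under pics/ and viewed, at most 10 in all, crops included, and the job is handed in when it is done.

```bash
ls; mkdir -p pics; python3 - <<'E'
from station import ctrl
import cv2,numpy as np
print(ctrl.tip_extent, ctrl.get_obs())
ims=[]
for n in("scene","side","wrist"):
    c=ctrl.camera(n); cv2.imwrite(f"pics/{n}0.png",c["pixels"]); print(n,c["fx"],c["fy"],c["cx"],c["cy"],[k for k in c]); print(np.round(c["extrinsics"],3))
    np.savez(f"pics/{n}0.npz",**{k:np.array(v) for k,v in c.items() if k!="pixels"},pixels=c["pixels"])
E
```

```text
pics
station.py
0.022 {'time_s': 0.0, 'qpos': array([-6.66073287e-02,  3.00466008e-01,  1.52158358e+00,  3.39723358e-05,
        1.32066879e+00, -6.65993178e-02]), 'joint_vel': array([-0.00144946,  0.00090181, -0.00114924, -0.0005167 ,  0.00117228,
       -0.00035664]), 'tau': array([-1.53750298e-03, -5.31805658e+01, -3.52735734e+01,  7.07558286e-02,
        2.43994006e-02, -4.79655944e-05]), 'ee_pos': array([5.49769541e-01, 1.66108055e-05, 2.26888042e-01]), 'eef_rot': array([-3.14047161e+00, -1.07750058e-04,  1.57077983e+00]), 'force': array([-0.6988531 , -0.49750642, -0.27612616]), 'moment': array([-0.01196616,  0.04261135,  0.00772813]), 'grip_force': 0.0, 'grip_width': 0.09410204766222342}
scene 406.54258257724405 406.54258257724405 324.7324074088979 198.2849033275271 ['pixels', 'fx', 'fy', 'cx', 'cy', 'extrinsics']
[[ 0.586 -0.417  0.695  1.544]
 [ 0.81   0.316 -0.494 -0.68 ]
 [-0.013  0.852  0.523  0.802]
 [ 0.     0.     0.     1.   ]]
side 457.13714478063497 457.13714478063497 317.73685816472107 205.54026571215906 ['pixels', 'fx', 'fy', 'cx', 'cy', 'extrinsics']
[[-0.937  0.206 -0.283  0.254]
 [-0.349 -0.495  0.796  1.046]
 [ 0.024  0.844  0.536  0.781]
 [ 0.     0.     0.     1.   ]]
wrist 284.92186740486426 284.92186740486426 317.97490109058685 198.50995537593835 ['pixels', 'fx', 'fy', 'cx', 'cy', 'extrinsics']
[[ 1.    -0.     0.001  0.549]
 [ 0.     0.968  0.251  0.073]
 [-0.001 -0.251  0.968  0.384]
 [ 0.     0.     0.     1.   ]]
```

View pics/scene0.png

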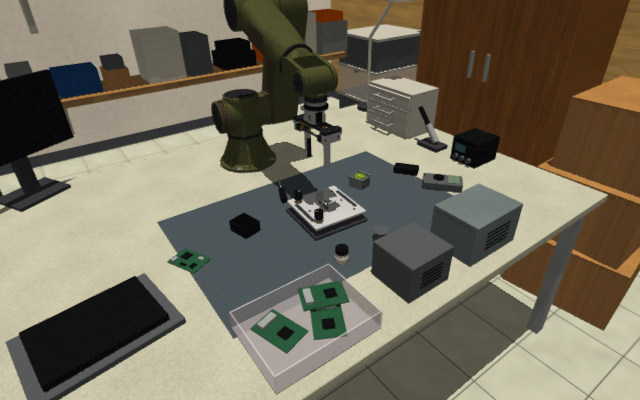

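View pics/side0.png

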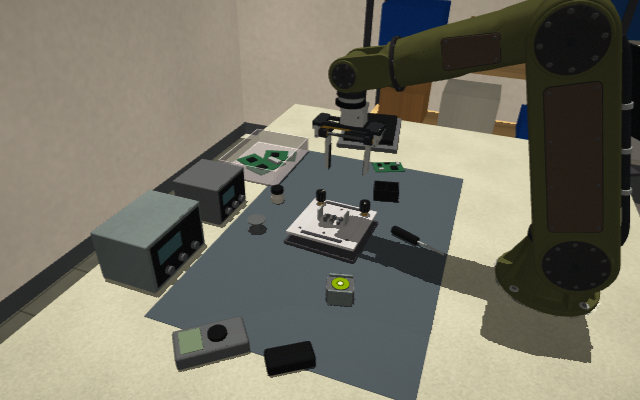

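View pics/wrist0.png

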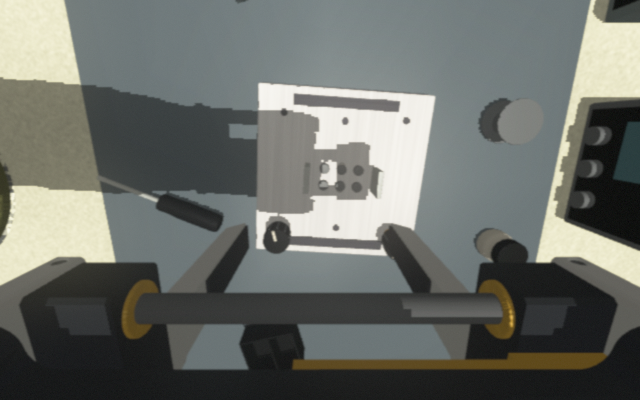

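The scene and side views show the rack with the gauge at about scene (360,180) and side (340,287), left of the stage. The knobs are at side (320,194) and (364,206). The wrist view shows the deck at about (345,165), slightly rotated. I'll triangulate the vial next.

```bash
cat > h.py <<'E'
from station import ctrl
import cv2,numpy as np
def shot(n,name=None):
    c=ctrl.camera(n)
    if name: cv2.imwrite(f"pics/{name}.png",c["pixels"])
    return c
def ray(c,u,v):
    E=np.array(c["extrinsics"]); d=E[:3,:3]@np.array([(u-c["cx"])/c["fx"],-(v-c["cy"])/c["fy"],-1.0])
    return E[:3,3],d/np.linalg.norm(d)
def onplane(c,u,v,z):
    o,d=ray(c,u,v); return o+d*(z-o[2])/d[2]
def proj(c,p):
    E=np.array(c["extrinsics"]); q=E[:3,:3].T@(np.array(p)-E[:3,3]); return np.array([c["cx"]+c["fx"]*q[0]/-q[2],c["cy"]+c["fy"]*q[1]/q[2]])
def tri(obs):
    A=np.zeros((3,3));b=np.zeros(3);R=[ray(*o) for o in obs]
    for o,d in R: P=np.eye(3)-np.outer(d,d);A+=P;b+=P@o
    x=np.linalg.solve(A,b); return x,[round(1e3*np.linalg.norm((np.eye(3)-np.outer(d,d))@(x-o)),1) for o,d in R]
def yellow(c):
    h=cv2.cvtColor(c["pixels"],cv2.COLOR_BGR2HSV); return cv2.inRange(h,(25,110,60),(45,255,255))
def blob(m):
    n,l,s,ce=cv2.connectedComponentsWithStats(m); i=1+np.argmax(s[1:,4]); return ce[i],s[i],(l==i).astype(np.uint8)
def hull_ellipse(m):
    p=np.argwhere(m)[:,::-1].astype(np.int32); return cv2.fitEllipse(cv2.convexHull(p))
def load(n):
    d=np.load(f"pics/{n}.npz"); return {k:d[k] if d[k].ndim else float(d[k]) for k in d}
E
python3 - <<'E'
from h import *
o=[]
for n in("scene0","side0"):
    c=load(n); ce,s,m=blob(yellow(c)); e=hull_ellipse(m); print(n,ce,s,e); o.append((c,*e[0]))
print(tri(o))
# wrist: deck rectangle white
c=load("wrist0")
for u,v in((259,83),(434,96),(411,254),(257,248)): print(onplane(c,u,v,.046))
E
```

```text
scene0 [270.97870778  22.00807636] [ 238    0   67   53 1362] ((269.431640625, 19.158184051513672), (30.520292282104492, 114.94416046142578), 140.2342529296875)
side0 [466.55452775  25.76679649] [ 394    0  165   56 2054] ((466.40283203125, 25.58968734741211), (19.40524673461914, 186.41152954101562), 72.47077941894531)
(array([ 0.30831399, -0.00153687,  0.60477033]), [np.float64(9.6), np.float64(9.6)])
[0.48336642 0.11715982 0.046     ]
[0.67891292 0.10351942 0.046     ]
[ 0.66897517 -0.08925603  0.046     ]
[ 0.47050166 -0.08102767  0.046     ]
```

```bash
python3 - <<'E'
from h import *
o=[]
for n,(x0,x1,y0,y1) in(("scene0",(340,380,165,195)),("side0",(310,370,265,310))):
    c=load(n); m=yellow(c); k=np.zeros_like(m);k[y0:y1,x0:x1]=m[y0:y1,x0:x1]; ce,s,m=blob(k); e=hull_ellipse(m); print(n,ce,s,e); o.append((c,*e[0]))
    cv2.imwrite(f"pics/z{n}.png",cv2.resize(c["pixels"][y0-10:y1+10,x0-10:x1+10],None,fx=8,fy=8))
x,r=tri(o);print(x,r)
E
```

```text
scene0 [359.46938776 175.40816327] [354 173  11   6  49] ((359.52276611328125, 175.4400634765625), (5.411689758300781, 10.985295295715332), 90.80238342285156)
side0 [340.01775148 283.05325444] [331 277  19  13 169] ((340.0069274902344, 283.02313232421875), (12.447206497192383, 17.825483322143555), 95.59737396240234)
[0.47575752 0.25007417 0.04056719] [np.float64(0.3), np.float64(0.3)]
```

Units first: shifts go in shares of 50 mm and turns go in shares of 90 degrees. So 0.042 m is 0.84, 0.04 m is 0.8.

Call:
{"method": "shift_gripper", "body": {"offsets": "0.84 -0.24 0.12 0 0 0\n0.84 -0.24 0.12 0 0 0\n0.84 -0.24 0.12 0 0 0\n0.84 -0.24 0.12 0 0 0\n0.84 -0.24 0.12 0 0 0\n0.8 -0.28 0.14 0 0 0\n0 0 0 0 0 0\n0 0 0 0 0 0"}}

```text
time_s: 0.95
ee_pos: [0.4757, 0.2504, 0.1902]
eef_rot: [-3.141, 0.0, 1.573]
force: [-0.1, 0.0, -0.5]
grip_width: 0.0941
grip_force: 0.0
```

```bash
python3 - <<'E'
from h import *
c=shot("wrist","w1"); np.savez("pics/w1.npz",**c)
print(c["extrinsics"].round(3))
ce,s,m=blob(yellow(c)); e=hull_ellipse(m); print(ce,s,e,onplane(c,*e[0],.042))
E
```

```text
[[ 1.    -0.002  0.     0.475]
 [ 0.002  0.968  0.252  0.323]
 [-0.001 -0.252  0.968  0.347]
 [ 0.     0.     0.     1.   ]]
[318.13497537 192.23940887] [ 299  174   39   37 1015] ((318.08428955078125, 192.34983825683594), (36.68803787231445, 38.00995635986328), 82.64808654785156) [0.4749651  0.25052607 0.042     ]
```

View pics/w1.png

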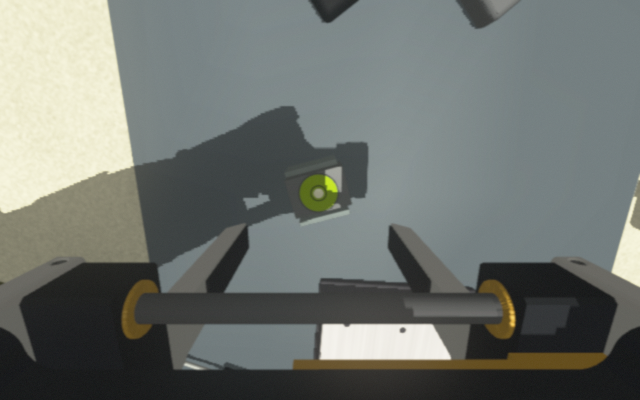

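The vial is at (318,192). The rack walls run at about 15° (up to the right), with the lit wall edge from (301,224) to (349,211). I'll measure the edges in an enlarged crop.

```bash
python3 - <<'E'
from h import *
c=load("w1"); im=c["pixels"].astype(np.uint8)[135:240,265:380]
z=cv2.resize(im,None,fx=6,fy=5.5,interpolation=cv2.INTER_CUBIC); z=cv2.resize(im,None,fx=5.5,fy=5.5,interpolation=cv2.INTER_CUBIC)
z=np.clip(z.astype(float)*1.5,0,255).astype(np.uint8)
cv2.imwrite("pics/w1z.png",z)
g=cv2.cvtColor(cv2.resize(im,None,fx=4,fy=4,interpolation=cv2.INTER_CUBIC),cv2.COLOR_BGR2GRAY)
L=cv2.createLineSegmentDetector().detect(g)[0][:,0]
for l in L:
    n=np.hypot(l[2]-l[0],l[3]-l[1])
    if n>60:
        a,b=[onplane(c,265+u/4,135+v/4,.045) for u,v in(l[:2],l[2:])]; d=b-a
        print((l/4+[265,135,265,135]).round(1),round(n/4,1),np.degrees(np.arctan2(d[1],d[0])).round(1))
E
```

```text
[341.2 165.9 325.  169.8] 16.7 -166.0
[348.8 209.2 311.8 218.7] 38.1 -164.9
[341.5 191.4 341.6 167. ] 24.4 91.0
[280.2 214.7 264.9 219.9] 16.1 -160.5
[368.3 146.4 366.6 192.9] 46.6 -89.5
[314.8 147.7 333.9 147.7] 19.1 0.1
```

View pics/w1z.png

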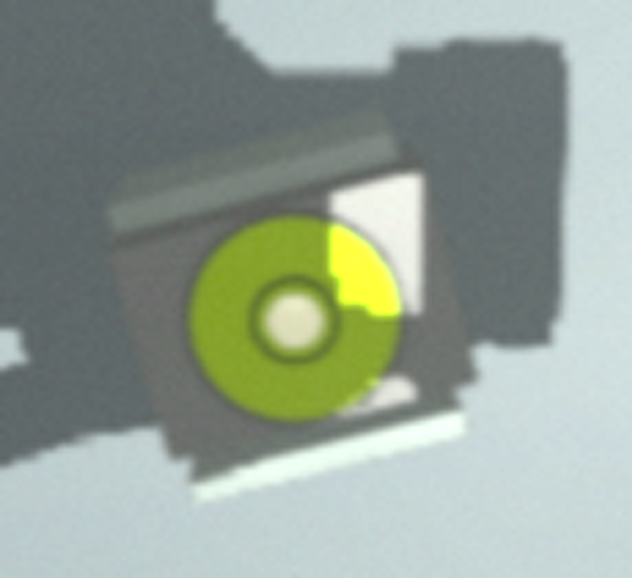

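The zoomed view shows the gauge in its rack with long walls at +15° and the bubble centred. The vial is at (0.475, 0.250). I'll turn 0.262 rad and go down onto the ends.

In the tool's units: 0.03 m is 0.6, 0.025 m is 0.5, -0.131 rad / 1.5708 = -0.0834.

Call:
{"method": "shift_gripper", "body": {"offsets": "0 0 0.4 0 0 -0.0834\n0 0 0.6 0 0 -0.0834\n0 0 0.6 0 0 0\n0 0 0.6 0 0 0\n0 0 0.5 0 0 0\n0 0 0.4 0 0 0\n0 0 0 0 0 0"}}

```text
time_s: 1.7
ee_pos: [0.4754, 0.2482, 0.0334]
eef_rot: [-3.138, 0.001, 1.831]
force: [0.5, -0.2, 0.5]
grip_width: 0.0938
grip_force: 0.0
```

Call:
{"method": "shift_gripper", "body": {"offsets": "0 0 0 0 0 0\n0 0 0 0 0 0\n0 0 0 0 0 0\n0 0 0 0 0 0", "jaw": 0.05, "squeeze": 25}}

```text
time_s: 2.1
ee_pos: [0.4763, 0.2501, 0.0363]
eef_rot: [3.14, -0.0, 1.833]
force: [1.6, -0.2, 6.3]
grip_width: 0.066
grip_force: 24.9
```

```bash
python3 - <<'E'
from h import *
c=load("side0"); p=proj(c,(.615,.29,0)); print(p, proj(c,(.615,.29,.036)))
for q in ((.615,.29),(.58,.29),(.65,.29),(.615,.25),(.615,.33)): 
    u,v=proj(c,(*q,0)).round().astype(int); print(q,(u,v),c["pixels"][v,u])
# deck edges (white mask) in w1 & wrist0
E
```

```text
[280.09664211 291.36516784] [279.79244493 280.26773077]
(0.615, 0.29) (np.int64(280), np.int64(291)) [99 95 85]
(0.58, 0.29) (np.int64(293), np.int64(295)) [98 96 86]
(0.65, 0.29) (np.int64(267), np.int64(288)) [97 94 84]
(0.615, 0.25) (np.int64(287), np.int64(281)) [97 95 84]
(0.615, 0.33) (np.int64(273), np.int64(302)) [97 94 86]
```

In the tool's units: 0.048 m is 0.96, 0.047 m is 0.94, 0.131 rad / 1.5708 = 0.0834.

Call:
{"method": "shift_gripper", "body": {"offsets": "0 0 -0.2 0 0 0\n0 0 -0.4 0 0 0\n0 0 -0.5 0 0 0\n0 0 -0.5 0 0 0\n0 0 0 0 0 0.0834\n0 0 0 0 0 0.0834\n0.28 0.9 0 0 0 0\n0.28 0.96 0 0 0 0\n0.24 0.94 0 0 0 0\n0 0 0 0 0 0", "squeeze": 35}}

```text
time_s: 3.1
ee_pos: [0.6197, 0.2905, 0.1143]
eef_rot: [3.141, -0.0, 1.57]
force: [-1.5, 0.3, -1.7]
grip_width: 0.0656
grip_force: 35.0
```

Call:
{"method": "shift_gripper", "body": {"offsets": "0 0 0.6 0 0 0\n0 0 0.5 0 0 0\n0 0 0.3 0 0 0\n0 0 0 0 0 0"}}

```text
time_s: 3.5
ee_pos: [0.6148, 0.2897, 0.0439]
eef_rot: [-3.139, 0.001, 1.571]
force: [-0.1, 0.8, -1.7]
grip_width: 0.0657
grip_force: 35.0
```

```bash
python3 - <<'E'
from h import *
c=shot("side","s2"); shot("scene","sc2")
cv2.imwrite("pics/s2z.png",cv2.resize(c["pixels"][150:350,180:440],None,fx=3,fy=3))
E
```

```text
(no output)
```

View pics/s2z.png

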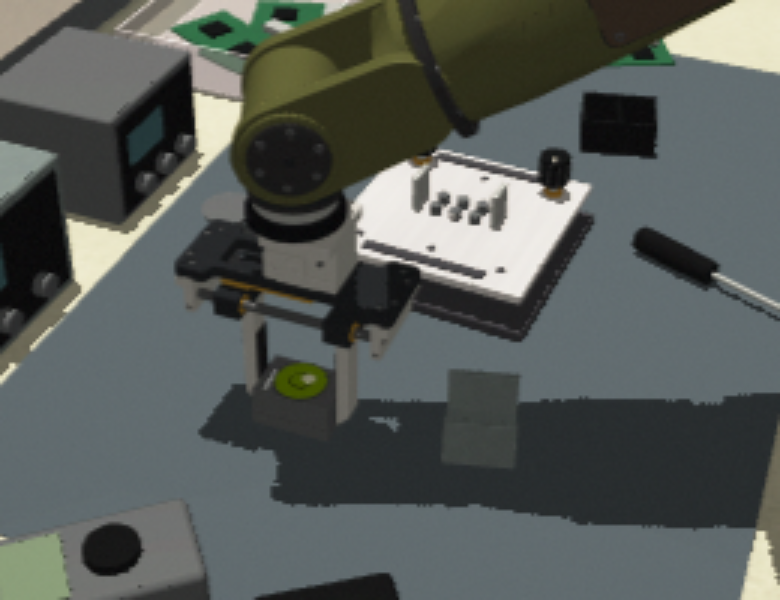

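The gauge is held upright by its ends over bare bench, still about 14 mm up. I'll lower it.

In the tool's units: 0.006 m is 0.12, 0.004 m is 0.08.

Call:
{"method": "shift_gripper", "body": {"offsets": "0 0 0.12 0 0 0\n0 0 0.08 0 0 0\n0 0 0.04 0 0 0\n0 0 0 0 0 0\n0 0 0 0 0 0"}}

```text
time_s: 4.1
ee_pos: [0.616, 0.29, 0.0336]
eef_rot: [3.141, -0.0, 1.571]
force: [-1.4, -0.4, -1.2]
grip_width: 0.0661
grip_force: 35.0
```

In the tool's units: 0.002 m is 0.04, 0.001 m is 0.02.

Call:
{"method": "shift_gripper", "body": {"offsets": "0 0 0.04 0 0 0\n0 0 0.02 0 0 0\n0 0 0 0 0 0"}}

```text
time_s: 4.4
ee_pos: [0.616, 0.29, 0.0304]
eef_rot: [-3.142, 0.0, 1.571]
force: [-0.0, -0.3, -0.4]
grip_width: 0.0658
grip_force: 35.0
```

Call:
{"method": "shift_gripper", "body": {"offsets": "0 0 0.02 0 0 0\n0 0 0 0 0 0"}}

```text
time_s: 4.6
ee_pos: [0.6161, 0.2901, 0.0304]
eef_rot: [3.141, -0.0, 1.571]
force: [-5.0, -1.8, 7.5]
grip_width: 0.0653
grip_force: 35.0
```

Contact at 7.5 N. I'll release, rise, and turn a quarter turn.

In the tool's units: -0.04 m is -0.8, -0.03 m is -0.6, -0.1425 rad / 1.5708 = -0.0907.

Call:
{"method": "shift_gripper", "body": {"offsets": "0 0 0 0 0 0\n0 0 0 0 0 0\n0 0 -0.2 0 0 0\n0 0 -0.6 0 0 0\n0 0 -0.8 0 0 0\n0 0 -0.6 0 0 -0.0907\n0 0 -0.4 0 0 -0.0907\n0 0 0 0 0 -0.0907\n0 0 0 0 0 -0.0907\n0 0 0 0 0 -0.0907", "jaw": 0.094}}

```text
time_s: 5.6
ee_pos: [0.6161, 0.29, 0.1604]
eef_rot: [3.141, 0.0, 2.289]
force: [0.2, 0.8, -0.5]
grip_width: 0.0942
grip_force: 0.0
```

Call:
{"method": "shift_gripper", "body": {"offsets": "0 0 0 0 0 -0.091\n0 0 0 0 0 -0.091\n0 0 0 0 0 -0.091\n0 0 0 0 0 -0.091\n0 0 0 0 0 -0.091\n0 0 0 0 0 -0.091\n0 0 0 0 0 0\n0 0 0 0 0 0"}}

```text
time_s: 6.4
ee_pos: [0.616, 0.29, 0.1599]
eef_rot: [3.141, 0.0, 3.137]
force: [0.5, 0.2, -0.5]
grip_width: 0.0941
grip_force: 0.0
```

```bash
python3 - <<'E'
from h import *
c=shot("wrist","w3"); np.savez("pics/w3.npz",**c); d=shot("side");s=shot("scene")
ce,st,m=blob(yellow(c)); e=hull_ellipse(m); print(e,onplane(c,*e[0],.036)); o=[(c,*e[0])]
for k in(d,s):
    p=proj(k,(.616,.29,.036)).astype(int);m=yellow(k);w=np.zeros_like(m);w[p[1]-14:p[1]+14,p[0]-18:p[0]+18]=1
    ce,st,mm=blob(m*w);e=hull_ellipse(mm);print(p,e);o.append((k,*e[0]))
print(tri(o),tri(o[:2]))
g=cv2.cvtColor(c["pixels"],cv2.COLOR_BGR2GRAY)
u,v=np.array(o[0][1:]).astype(int);u0,v0=u-70,v-70
L=cv2.createLineSegmentDetector().detect(cv2.resize(g[v0:v0+140,u0:u0+140],None,fx=3,fy=3,interpolation=cv2.INTER_CUBIC))[0][:,0]
for l in L:
    n=np.hypot(l[2]-l[0],l[3]-l[1])
    if n>75:
        a,b=[onplane(c,u0+x/3,v0+y/3,.034) for x,y in(l[:2],l[2:])];dd=b-a
        print(a.round(4),b.round(4),np.degrees(np.arctan2(dd[1],dd[0])).round(1))
E
```

```text
((318.5265197753906, 197.7987823486328), (39.85147476196289, 40.97929763793945), 91.84259033203125) [0.61477966 0.29032757 0.036     ]
[279 280] ((279.2684020996094, 280.6194152832031), (11.62021255493164, 17.39971351623535), 86.97062683105469)
[391 187] ((392.2713928222656, 188.00721740722656), (4.622664451599121, 10.725203514099121), 94.33055877685547)
(array([0.61631846, 0.29073204, 0.03423425]), [np.float64(1.1), np.float64(0.6), np.float64(1.4)]) (array([0.61563411, 0.29044538, 0.03482523]), [np.float64(0.5), np.float64(0.5)])
[0.6112 0.345  0.034 ] [0.611 0.316 0.034] -90.3
[0.6144 0.2267 0.034 ] [0.5881 0.227  0.034 ] 179.4
```

View pics/w3.png

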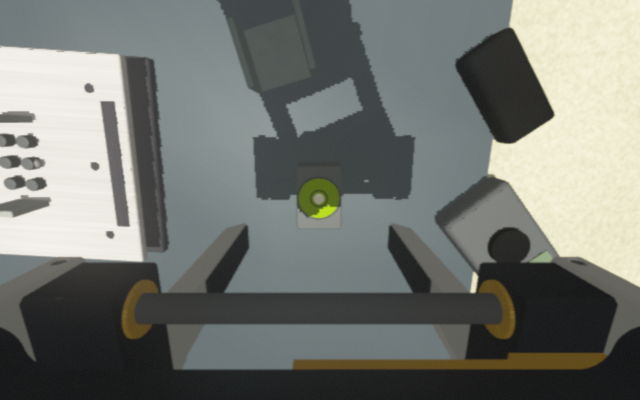

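The gauge stands upright at (0.6155, 0.290) with yaw ≈0 and the vial at 35 mm height. The image shows it at (318,198), with the deck and six studs at left. I'll grip the long sides.

In the tool's units: 0.035 m is 0.7, 0.03 m is 0.6.

Call:
{"method": "shift_gripper", "body": {"offsets": "0 0 0.6 0 0 0\n0 0 0.7 0 0 0\n0 0 0.6 0 0 0\n0 0 0.44 0 0 0\n0 0 0.24 0 0 0\n0 0 0 0 0 0"}}

```text
time_s: 7.15
ee_pos: [0.6154, 0.2897, 0.029]
eef_rot: [-3.141, -0.002, 3.14]
force: [0.0, 0.1, -0.1]
grip_width: 0.0941
grip_force: 0.0
```

Call:
{"method": "shift_gripper", "body": {"offsets": "0 0 0 0 0 0\n0 0 0 0 0 0\n0 0 0 0 0 0\n0 0 0 0 0 0\n0 0 0 0 0 0", "jaw": 0.03, "squeeze": 40}}

```text
time_s: 7.65
ee_pos: [0.6161, 0.29, 0.0308]
eef_rot: [3.141, 0.0, 3.141]
force: [0.4, -0.2, -0.4]
grip_width: 0.0572
grip_force: 0.0
```

```bash
python3 - <<'E'
from h import *
# deck from w3, wrist0 : LSD long lines on deck plane
for n in("w3","wrist0"):
    c=load(n); g=cv2.cvtColor(c["pixels"].astype(np.uint8),cv2.COLOR_BGR2GRAY)
    L=cv2.createLineSegmentDetector().detect(g)[0][:,0]
    for l in L:
        nn=np.hypot(l[2]-l[0],l[3]-l[1]); a,b=[onplane(c,x,y,.046) for x,y in(l[:2],l[2:])]
        if nn>45 and abs(a[0]-.576)<.13 and abs(a[1]-.013)<.13:
            dd=b-a; print(n,l.round(0),a[:2].round(4),b[:2].round(4),(np.degrees(np.arctan2(dd[1],dd[0]))%90).round(1))
E
```

```text
w3 [ 84. 259. 139. 262.] [0.6774 0.0464] [0.68   0.1032] 87.4
w3 [114. 102. 129. 225.] [0.5219 0.106 ] [0.6392 0.0995] 86.8
w3 [117. 225. 100. 102.] [0.6399 0.0868] [0.5216 0.0932] 86.9
w3 [  1. 253.  47. 256.] [ 0.6701 -0.039 ] [0.6733 0.0081] 86.1
w3 [118.  54.   0.  46.] [0.4824 0.1166] [0.4755 0.0163] 86.0
w3 [143. 259. 120.  54.] [0.6777 0.1078] [0.4826 0.1187] 86.8
w3 [162. 174. 168. 243.] [0.5881 0.1401] [0.6596 0.1357] 86.5
w3 [163. 249. 148.  61.] [0.6663 0.1302] [0.4877 0.1423] 86.1
w3 [  1. 284.  42. 264.] [ 0.706  -0.0492] [0.6819 0.0011] 25.6
wrist0 [379. 249. 289. 244.] [ 0.6279 -0.0826] [ 0.5122 -0.0758] 86.6
wrist0 [292. 235. 376. 240.] [ 0.5157 -0.0636] [ 0.6225 -0.0701] 86.5
wrist0 [397. 111. 293. 104.] [0.6386 0.0869] [0.5209 0.0949] 86.1
wrist0 [294.  93. 398. 100.] [0.5222 0.1067] [0.6391 0.0988] 86.2
wrist0 [433.  95. 259.  82.] [0.6779 0.1043] [0.4837 0.1178] 86.0
wrist0 [287. 250. 384. 255.] [ 0.5089 -0.0836] [ 0.6348 -0.091 ] 86.6
wrist0 [414. 228. 435.  97.] [ 0.6695 -0.0536] [0.6799 0.1029] 86.2
wrist0 [249. 246. 223. 292.] [ 0.4607 -0.0784] [ 0.4212 -0.1456] 59.6
wrist0 [246. 194. 197. 192.] [ 0.4604 -0.01  ] [ 0.4011 -0.0077] 87.7
wrist0 [257. 132. 256. 196.] [0.4786 0.0643] [ 0.4732 -0.0116] 86.0
wrist0 [392. 226. 431. 281.] [ 0.6419 -0.0516] [ 0.699  -0.1283] 36.7
wrist0 [418. 236. 468. 290.] [ 0.6757 -0.0642] [ 0.7488 -0.1415] 43.4
```

In the tool's units: -0.045 m is -0.9, -0.04 m is -0.8.

Call:
{"method": "shift_gripper", "body": {"offsets": "0 0 0 0 0 0\n0 0 0 0 0 0\n0 0 0 0 0 0\n0 0 -0.2 0 0 0\n0 0 -0.6 0 0 0\n0 0 -0.9 0 0 0\n0.4 -0.6 -0.9 0 0 0\n0.42 -0.8 0 0 0 0\n0 0 0 0 0 0\n0 0 0 0 0 0"}}

```text
time_s: 8.65
ee_pos: [0.5777, 0.2236, 0.1554]
eef_rot: [3.141, 0.001, 3.14]
force: [1.2, 0.1, -0.9]
grip_width: 0.0458
grip_force: 40.0
```

```bash
python3 - <<'E'
from h import *
c=shot("wrist","w4"); np.savez("pics/w4.npz",**c)
E
```

Call:
{"method": "shift_gripper", "body": {"offsets": "0 -0.6 0 0 0 0\n0 -0.8 0 0 0 0\n0 -0.3 0 0 0 0\n0 0 0 0 0 0\n0 0 0 0 0 0"}}

```text
time_s: 9.2
ee_pos: [0.5779, 0.1399, 0.1544]
eef_rot: [3.141, -0.0, 3.141]
force: [0.5, 0.3, -1.0]
grip_width: 0.0454
grip_force: 40.0
```

```bash
python3 - <<'E'
from h import *
c=shot("wrist","w5"); np.savez("pics/w5.npz",**c)
a=load("w4")["pixels"].astype(np.uint8); cv2.imwrite("pics/w45.png",np.hstack([a[60:300,0:260],c["pixels"][60:300,40:340]]))
E
```

```text
(no output)
```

View pics/w45.png

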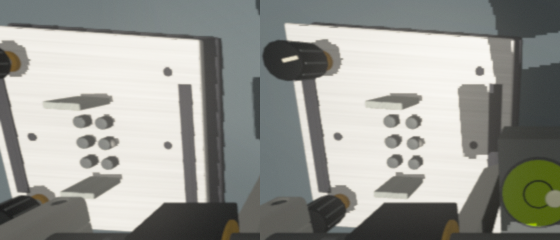

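The two crops show the deck with six studs between the slanted stops. In w4 the studs are near (82–110, 180–222), and in w5 near (180–205, 175–222). I'll zoom to see the stud tops.

```bash
python3 - <<'E'
from h import *
out=[]
for n,(x0,y0) in(("w4",(30,145)),("w5",(135,145))):
    c=load(n); im=c["pixels"].astype(np.uint8); z=cv2.resize(im[y0:y0+120,x0:x0+98],None,fx=4,fy=4,interpolation=cv2.INTER_CUBIC); out.append(z)
    g=cv2.cvtColor(im,cv2.COLOR_BGR2GRAY); print(g[165:230:3,x0+35:x0+90:3])
cv2.imwrite("pics/st.png",np.hstack(out))
E
```

```text
[[206 205 208 204 203 125 106 107 107 106 110 124 154 200 229 236 238 238
  237]
 [206 206 208 207 208 142 113 142 179 219 229 233 233 233 234 234 234 234
  235]
 [235 234 233 231 230 229 234 235 235 236 236 237 237 237 238 238 238 238
  238]
 [233 234 234 234 231 215 175 174 191 235 238 239 238 184 171 229 238 238
  238]
 [232 233 233 177 127 110  88  86  94 225 235 193 134  94  92 114 224 238
  239]
 [233 234 227 139 138 139 128  84  87 185 179 139 142 133  89  88 127 232
  237]
 [231 231 228 146 137 139 139  89  85 176 164 139 141 146 105  87 174 236
  236]
 [233 232 232 216 145 137 126 131 198 230 210 141 139 140 101 115 215 234
  234]
 [237 237 237 236 235 231 236 236 236 236 236 228 186 188 223 233 234 233
  233]
 [237 236 236 237 236 236 235 235 235 235 235 235 235 234 235 235 236 236
  235]
 [235 234 235 235 235 233 213 133 129 159 231 237 236 235 225 224 228 236
  236]
 [233 233 233 233 204 129 120  89  86  86 150 233 185 119  89  89 113 169
  232]
 [234 234 235 233 146 137 139 137  86  85 143 183 139 142 131 115 138 121
  204]
 [233 234 234 233 163 137 138 140  91  94 218 1
[... 1765 characters left out ...]
 144 147 139 167 187 237 238 239 238 238 239
  239]
 [153 151 207 237 238 237 180 139 142 140 221 237 238 238 238 238 238 238
  237]
 [237 237 237 237 237 237 237 228 228 237 238 240 239 239 240 240 240 239
  240]
 [235 226 224 226 236 236 236 236 236 236 236 236 236 237 238 237 237 237
  237]
 [201  92  88  95 201 236 236 226 108 101 183 234 235 235 235 235 235 234
  235]
 [139 143 112  86 142 235 227 124 120  95  88 210 236 236 236 237 237 236
  236]
 [138 143 143  90 163 238 167 141 147 141  88 200 238 238 237 237 237 237
  236]
 [136 137 135 172 236 238 178 139 141 141 135 232 239 240 240 239 240 239
  239]
 [220 198 225 235 236 235 230 161 142 169 235 237 238 238 239 239 239 239
  241]]
```

View pics/st.png

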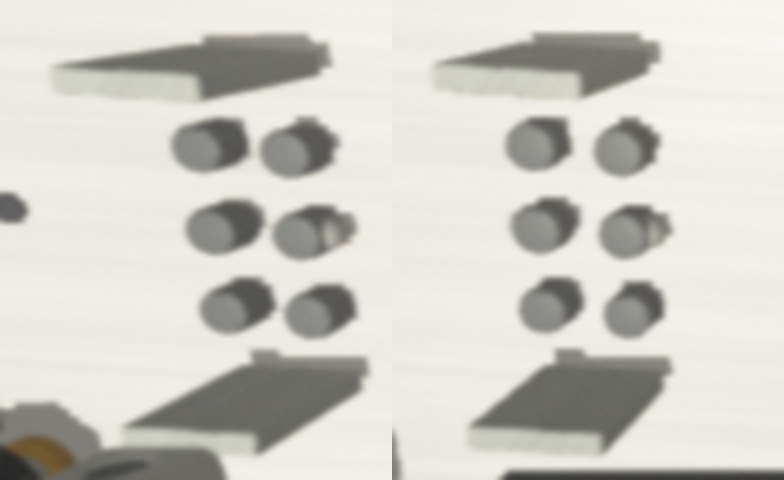

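```bash
python3 - <<'E'
from h import *
P={}
for n,(x0,y0) in(("w4",(30,145)),("w5",(135,145))):
    c=load(n); im=c["pixels"].astype(np.uint8)
    g=cv2.cvtColor(cv2.resize(im[y0+25:y0+90,x0+35:x0+98],None,fx=8,fy=8,interpolation=cv2.INTER_CUBIC),cv2.COLOR_BGR2GRAY)
    m=cv2.morphologyEx(cv2.inRange(g,125,175),cv2.MORPH_OPEN,cv2.getStructuringElement(cv2.MORPH_ELLIPSE,(45,45)))
    k,l,s,ce=cv2.connectedComponentsWithStats(m); r=[]
    for i in range(1,k):
        if s[i,4]>2500:
            e=hull_ellipse(l==i); r.append([*( (np.array(e[0])-3.5)/8+[x0+35,y0+25]),*(np.array(e[1])/8),s[i,4]/64])
    P[n]=np.array(r); print(n,len(r)); print(P[n].round(1))
if len(P["w4"])==len(P["w5"])==6:
    a,b=load("w4"),load("w5"); S=[]
    def srt(p): p=p[np.argsort(p[:,1])]; return np.vstack([q[np.argsort(q[:,0])] for q in(p[:2],p[2:4],p[4:])])
    A,B=srt(P["w4"]),srt(P["w5"])
    for i in range(6):
        x,r=tri([(a,*A[i,:2]),(b,*B[i,:2])]); S.append(x); print(x.round(4),r,onplane(a,*A[i,:2],.056)[:2].round(4),onplane(b,*B[i,:2],.056)[:2].round(4))
    print(np.mean(S,0)); print([np.mean([onplane(q,*Q[i,:2],.056) for i in range(6)],0).round(4) for q,Q in((a,A),(b,B))])
    d=sum(S[4:6])-sum(S[:2]);print(np.degrees(np.arctan2(d[1],d[0])))
E
```

```text
w4 6
[[ 78.3 182.    9.7  12.4  92.4]
 [100.4 183.1  10.3  12.5  99.9]
 [ 81.7 202.7   9.6  12.1  90.8]
 [103.5 204.    9.8  12.2  93.2]
 [ 85.1 222.9   9.2  11.6  81.3]
 [106.2 224.    9.3  11.6  84.9]]
w5 6
[[170.1 181.8   9.1  10.6  44. ]
 [191.  182.8  10.6  12.4 102.9]
 [171.  202.5   9.6  11.2  57. ]
 [192.6 203.8  10.2  13.2 103.2]
 [171.6 222.4   9.8  12.3  67. ]
 [193.1 223.9   9.7  11.3  85.1]]
[0.5544 0.0063 0.0593] [np.float64(0.0), np.float64(0.0)] [0.555  0.0036] [0.5551 0.0046]
[0.556  0.0235 0.0558] [np.float64(0.1), np.float64(0.1)] [0.5561 0.0237] [0.5559 0.0236]
[0.5744 0.0034 0.0569] [np.float64(0.0), np.float64(0.0)] [0.5747 0.0026] [0.5746 0.0029]
[0.5757 0.0232 0.0566] [np.float64(0.1), np.float64(0.1)] [0.5759 0.0227] [0.5758 0.0229]
[ 5.952e-01 -3.000e-04  5.370e-02] [np.float64(0.2), np.float64(0.2)] [0.5946 0.0017] [0.5942 0.001 ]
[0.5961 0.0207 0.0549] [np.float64(0.0), np.float64(0.0)] [0.5957 0.0215] [0.5957 0.0212]
[0.57530278 0.01280455 0.05619142]
[array([0.5753, 0.0126, 0.056 ]), array([0.5752, 0.0127, 0.056 ])]
-6.643181756175877
```

```bash
python3 - <<'E'
from h import *
c=shot("wrist"); o=ctrl.get_obs(); print(o["ee_pos"].round(4),o["eef_rot"].round(4))
h=cv2.cvtColor(c["pixels"],cv2.COLOR_BGR2HSV); m=yellow(c); ce,s,mm=blob(m); e=hull_ellipse(mm); print(s,e,onplane(c,*e[0],o["ee_pos"][2]+.0055))
E=c["extrinsics"]; print(E[:3,3])
R=cv2.Rodrigues(np.array(E[:3,:3]))[0]
E
```

```text
[0.5777 0.1403 0.1543] [ 3.1414e+00 -1.0000e-04 -3.1407e+00]
[ 282  220   73   67 3474] ((318.0445861816406, 252.70785522460938), (66.54084014892578, 72.09579467773438), 89.88825225830078) [0.57616084 0.14000959 0.15983206]
[0.50441973 0.13991998 0.31165381]
```

In the tool's units: -0.045 m is -0.9, -0.04 m is -0.8, 0.03 rad / 1.5708 = 0.0191.

Call:
{"method": "shift_gripper", "body": {"offsets": "0 -0.6 0 0 0 0\n0.02 -0.9 0 0 0 0\n0 -0.8 0 0 0 0.0191\n0 -0.25 0 0 0 0.0185\n0 0 0.4 0 0 0\n0 0 0 0 0 0\n0 0 0 0 0 0"}}

```text
time_s: 10.0
ee_pos: [0.5763, 0.0126, 0.1345]
eef_rot: [3.141, -0.001, 3.083]
force: [0.7, 0.4, -1.8]
grip_width: 0.0458
grip_force: 40.0
```

```bash
python3 - <<'E'
from h import *
c=shot("wrist"); o=ctrl.get_obs(); print(o["ee_pos"].round(4),o["eef_rot"].round(4))
ce,s,mm=blob(yellow(c)); e=hull_ellipse(mm); print(onplane(c,*e[0],o["ee_pos"][2]+.0055))
d=shot("side"); s=shot("scene")
q=[]
for k in(d,s):
    p=proj(k,(.576,.013,.14)).astype(int);m=yellow(k);w=np.zeros_like(m);w[p[1]-16:p[1]+16,p[0]-20:p[0]+20]=1
    _,st,mm=blob(m*w);e=hull_ellipse(mm);print(p,e);q.append((k,*e[0]))
print(tri(q))
cv2.imwrite("pics/s6.png",np.hstack([cv2.resize(k["pixels"][p[1]-45:p[1]+75,p[0]-60:p[0]+60],None,fx=3.2,fy=3.2) for k,p in((d,proj(d,(.576,.013,.1)).astype(int)),(s,proj(s,(.576,.013,.1)).astype(int)))]))
E
```

```text
[0.5765 0.0125 0.135 ] [3.1415e+00 4.0000e-04 3.0835e+00]
[0.57439047 0.01244255 0.14054759]
[333 192] ((335.8493957519531, 192.13461303710938), (6.448286056518555, 10.132692337036133), 97.23296356201172)
[325 180] ((325.5038146972656, 181.50030517578125), (5.815182209014893, 10.261487007141113), 92.0233154296875)
(array([0.57312459, 0.01244749, 0.13865265]), [np.float64(3.2), np.float64(3.2)])
```

View pics/s6.png

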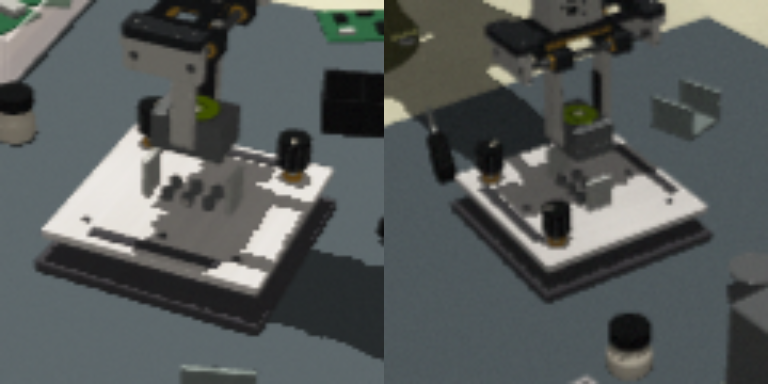

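The gauge hovers above the studs between the stops in both views. I'll descend with a half-millimetre correction, watching the force.

In the tool's units: 0.02 m is 0.4, -0.0005 m is -0.01.

Call:
{"method": "shift_gripper", "body": {"offsets": "-0.01 0 0.4 0 0 0\n0 0 0.3 0 0 0\n0 0 0.12 0 0 0\n0 0 0 0 0 0", "squeeze": 60}}

```text
time_s: 10.55
ee_pos: [0.5764, 0.0116, 0.0928]
eef_rot: [3.142, -0.001, 3.082]
force: [0.3, -0.2, -1.3]
grip_width: 0.0453
grip_force: 60.0
```

Call:
{"method": "shift_gripper", "body": {"offsets": "0 0 0.06 0 0 0\n0 0 0.06 0 0 0\n0 0 0 0 0 0"}}

```text
time_s: 10.85
ee_pos: [0.5767, 0.0115, 0.0874]
eef_rot: [-3.142, -0.0, 3.082]
force: [0.4, -0.2, -1.0]
grip_width: 0.0456
grip_force: 60.0
```

In the tool's units: 0.002 m is 0.04, 0.001 m is 0.02.

Call:
{"method": "shift_gripper", "body": {"offsets": "0 0.02 0.02 0 0 0\n0 0 0.04 0 0 0\n0 0 0 0 0 0"}}

```text
time_s: 11.15
ee_pos: [0.5767, 0.0125, 0.0843]
eef_rot: [-3.142, -0.0, 3.082]
force: [-0.2, -1.4, -0.5]
grip_width: 0.0456
grip_force: 60.0
```

Call:
{"method": "shift_gripper", "body": {"offsets": "0 0 0.04 0 0 0\n0 0 0 0 0 0"}}

```text
time_s: 11.35
ee_pos: [0.5767, 0.0123, 0.0823]
eef_rot: [-3.141, -0.0, 3.082]
force: [-0.4, -1.5, -0.4]
grip_width: 0.0454
grip_force: 60.0
```

Call:
{"method": "shift_gripper", "body": {"offsets": "0 0 0.04 0 0 0\n0 0 0 0 0 0"}}

```text
time_s: 11.55
ee_pos: [0.5767, 0.0124, 0.0802]
eef_rot: [3.142, -0.0, 3.082]
force: [1.3, -0.4, -2.3]
grip_width: 0.0453
grip_force: 60.0
```

In the tool's units: 0.001 m is 0.02.

Call:
{"method": "shift_gripper", "body": {"offsets": "0 0 0.02 0 0 0\n0 0 0.02 0 0 0\n0 0 0 0 0 0"}}

```text
time_s: 11.85
ee_pos: [0.5767, 0.0125, 0.0782]
eef_rot: [3.142, 0.0, 3.082]
force: [1.2, -1.0, -2.8]
grip_width: 0.0452
grip_force: 60.0
```

Call:
{"method": "shift_gripper", "body": {"offsets": "0 0 0.03 0 0 0\n0 0 0 0 0 0"}}

```text
time_s: 12.05
ee_pos: [0.5768, 0.0125, 0.077]
eef_rot: [-3.142, 0.0, 3.082]
force: [0.9, 0.3, 0.4]
grip_width: 0.0456
grip_force: 60.0
```

Call:
{"method": "shift_gripper", "body": {"offsets": "0 0 0.03 0 0 0\n0 0 0 0 0 0"}}

```text
time_s: 12.25
ee_pos: [0.5771, 0.0125, 0.0766]
eef_rot: [-3.142, 0.001, 3.082]
force: [-1.5, -1.0, 11.2]
grip_width: 0.0455
grip_force: 60.0
```

In the tool's units: 0.001 m is 0.02, 0.0005 m is 0.01.

Call:
{"method": "shift_gripper", "body": {"offsets": "0 0 0.02 0 0 0\n0 0 0.01 0 0 0\n0 0 0 0 0 0"}}

```text
time_s: 12.55
ee_pos: [0.5774, 0.0124, 0.0761]
eef_rot: [-3.142, 0.002, 3.082]
force: [-5.1, -0.2, 21.5]
grip_width: 0.0456
grip_force: 60.0
```

```bash
python3 - <<'E'
from h import *
c=shot("wrist","w7"); o=ctrl.get_obs(); print(o["ee_pos"].round(4),o["force"].round(1))
q=[]
ce,s,mm=blob(yellow(c)); e=hull_ellipse(mm); print(e,onplane(c,*e[0],.082)); q=[(c,*e[0])]
for k in(shot("side"),shot("scene")):
    p=proj(k,(.576,.013,.082)).astype(int);m=yellow(k);w=np.zeros_like(m);w[p[1]-13:p[1]+13,p[0]-20:p[0]+20]=1
    _,st,mm=blob(m*w);e=hull_ellipse(mm);print(p,st,e,proj(k,(.576,.013,.087))-proj(k,(.576,.013,.082)));q.append((k,*e[0]))
print(tri(q))
d=q[1][0]; p=proj(d,(.576,.013,.06)).astype(int)
cv2.imwrite("pics/s8.png",np.hstack([cv2.resize(k["pixels"][p[1]-30:p[1]+40,p[0]-35:p[0]+35],None,fx=5.6,fy=5.6,interpolation=cv2.INTER_CUBIC) for k,p in((k,proj(k,(.576,.013,.06)).astype(int)) for k in(q[1][0],q[2][0]))]))
E
```

```text
[0.5774 0.0125 0.0761] [-4.8 -0.2 21.2]
((317.92034912109375, 252.79525756835938), (65.97742462158203, 72.37103271484375), 90.18345642089844) [0.57563409 0.01224872 0.082     ]
[332 209] [333 207   7   7  39] ((335.0, 210.0), (6.531972885131836, 10.119288444519043), 90.0) [ 0.07394738 -1.49276183]
[325 195] [322 194  10   6  42] ((326.28741455078125, 196.66429138183594), (6.81920051574707, 9.59606647491455), 95.2181167602539) [-0.01807132 -1.25268663]
(array([0.57492208, 0.01243924, 0.08030914]), [np.float64(1.4), np.float64(4.8), np.float64(4.1)])
```

View pics/s8.png

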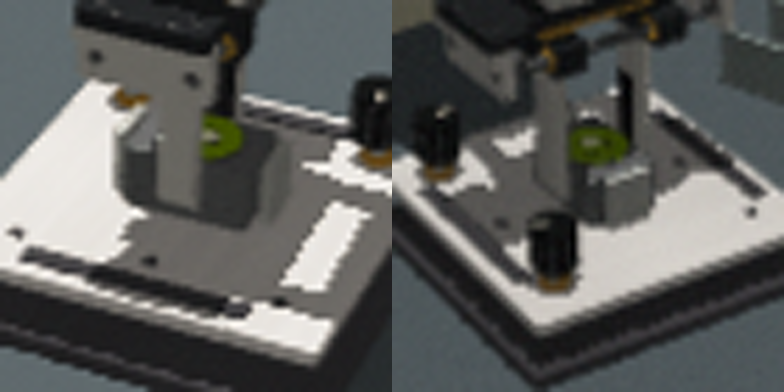

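The gauge is home: stiff against the push (21 N), vial height ≈81 mm, top level with the stops. I'll release, rise and look.

Units first: shifts go in shares of 50 mm and turns go in shares of 90 degrees. So -0.04 m is -0.8, -0.03 m is -0.6.

Call:
{"method": "shift_gripper", "body": {"offsets": "0 0 0 0 0 0\n0 0 0 0 0 0\n0 0 0 0 0 0\n0 0 -0.2 0 0 0\n0 0 -0.6 0 0 0\n0 0 -0.8 0 0 0\n0 0 -0.8 0 0 0\n0 0 0 0 0 0\n0 0 0 0 0 0\n0 0 0 0 0 0", "jaw": 0.094}}

```text
time_s: 13.7
ee_pos: [0.5763, 0.0125, 0.193]
eef_rot: [-3.142, -0.002, 3.082]
force: [-0.0, 0.2, 0.4]
grip_width: 0.0938
grip_force: 0.0
```

Call:
{"method": "shift_gripper", "body": {"offsets": "0 0 0 0 0 0\n0 0 0 0 0 0\n0 0 0 0 0 0\n0 0 0 0 0 0\n0 0 0 0 0 0\n0 0 0 0 0 0"}}

```text
time_s: 14.3
ee_pos: [0.5767, 0.0125, 0.194]
eef_rot: [-3.142, -0.0, 3.082]
force: [0.6, -0.2, -0.3]
grip_width: 0.0937
grip_force: 0.0
```

```bash
python3 - <<'E'
from h import *
c=shot("wrist","w9"); np.savez("pics/w9.npz",**c)
q=[]
ce,s,mm=blob(yellow(c)); e=hull_ellipse(mm); print(e,onplane(c,*e[0],.082)); q=[(c,*e[0])]
for k in(shot("side"),shot("scene")):
    p=proj(k,(.576,.013,.082)).astype(int);m=yellow(k);w=np.zeros_like(m);w[p[1]-13:p[1]+13,p[0]-20:p[0]+20]=1
    _,st,mm=blob(m*w);e=hull_ellipse(mm);print(p,e);q.append((k,*e[0]))
print(tri(q)); print(tri(q[:2]),tri(q[1:]))
E
```

```text
((318.0279846191406, 201.81480407714844), (40.70676040649414, 41.99924850463867), 83.76461791992188) [0.57643271 0.01222658 0.082     ]
[332 209] ((332.1970520019531, 209.93959045410156), (8.105009078979492, 14.601827621459961), 92.53533172607422)
[325 195] ((325.83819580078125, 196.73223876953125), (5.9110941886901855, 12.109392166137695), 90.13249969482422)
(array([0.57805796, 0.01211599, 0.0798978 ]), [np.float64(1.0), np.float64(0.9), np.float64(0.6)])
(array([0.57762259, 0.01230687, 0.08074016]), [np.float64(0.8), np.float64(0.8)]) (array([0.57894913, 0.01165434, 0.08016676]), [np.float64(0.3), np.float64(0.3)])
```

View pics/w9.png

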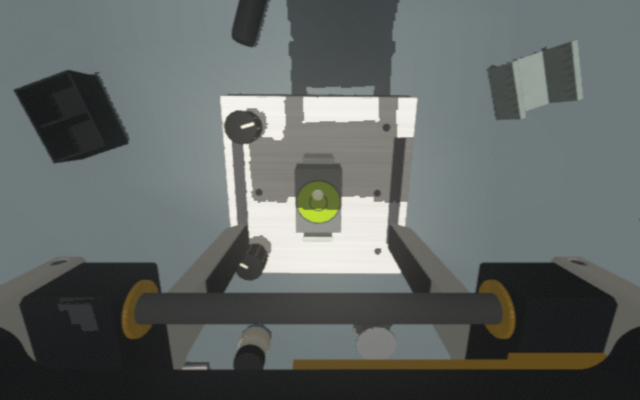

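The vial is at (318,202) and the bubble about 7 px above it, towards the robot. The knobs are at (242,127) for B and (251,260) for A. That was more pictures viewed than the allowed 10, so from here I'll rely on numbers only.

```bash
cat >> h.py <<'E'
TH=-0.06
def bubble(c,z=.082):
    ce,s,mm=blob(yellow(c)); e=hull_ellipse(mm); g=c["pixels"]; x0,y0=int(e[0][0])-28,int(e[0][1])-28
    im=cv2.resize(g[y0:y0+56,x0:x0+56],None,fx=4,fy=4,interpolation=cv2.INTER_CUBIC)
    S=cv2.cvtColor(im,cv2.COLOR_BGR2HSV); b=im[...,0]
    el=np.zeros(im.shape[:2],np.uint8); cv2.ellipse(el,(int((e[0][0]-x0)*4),int((e[0][1]-y0)*4)),(int(e[1][0]*1.75),int(e[1][1]*1.75)),e[2],0,360,255,-1)
    m=((S[...,1]<115)&(S[...,2]>110)&(el>0)).astype(np.uint8); m=cv2.morphologyEx(m,cv2.MORPH_OPEN,np.ones((9,9),np.uint8))
    ce,s,m=blob(m); u=np.array([x0+(ce[0]-1.5)/4,y0+(ce[1]-1.5)/4])
    P,V=onplane(c,*u,z),onplane(c,*e[0],z); d=(P-V)[:2]
    R=np.array([[np.cos(TH),np.sin(TH)],[-np.sin(TH),np.cos(TH)]]); d=R@d*1e3
    a=(d[0]*-1+d[1])/1.41421; b_=(d[0]+d[1])/1.41421   # needed travel along A, B = -(d.A), -(d.B)
    return dict(u=u.round(1),vial=np.round(e[0],1),area_eqdia_px=round(2*np.sqrt(s[4]/np.pi)/4,1),d_mm=d.round(1),r=round(float(np.hypot(*d)),1),turnA_cw=round(a/4.6,2),turnB_cw=round(b_/4.6,2))
E
python3 - <<'E'
from h import *
c=load("w9"); c["pixels"]=c["pixels"].astype(np.uint8); print(bubble(c))
R=np.array([[np.cos(TH),-np.sin(TH)],[np.sin(TH),np.cos(TH)]]);s=np.array([.5758,.0125])
for n,k in(("A",(.07,-.07)),("B",(-.07,-.07))):
    p=s+R@k; print(n,p.round(4),proj(c,(*p,.09)).round(1),proj(c,(*p,.076)).round(1))
# knob top from black masks, in w9 : ray to z=.09
g=cv2.cvtColor(c["pixels"],cv2.COLOR_BGR2GRAY); m=(g<50).astype(np.uint8)
w4,w5=load("w4"),load("w5")
print(g[105:150:4,220:268:4]); print(g[235:285:4,228:276:4])
E
```

```text
{'u': array([317.2, 194.5]), 'vial': array([318. , 201.8]), 'area_eqdia_px': np.float64(12.4), 'd_mm': array([-7.3, -0.8]), 'r': 7.4, 'turnA_cw': np.float64(1.01), 'turnB_cw': np.float64(-1.25)}
A [ 0.6415 -0.0616] [249.1 269.9] [252.2 263.4]
B [ 0.5017 -0.0532] [239.7 127.5] [243.7 127.3]
[[174 242 242 242 242 243 242 243 243 242 243 242]
 [158 243 243 243 231 230 235 133 135 153 241 242]
 [157 244 235  76  68  70  70  62  66 131 137 186]
 [148 237  71  67  69  71  72  72  68  76 126 132]
 [141 198  67  69  70  71  71  74  99  56  72 131]
 [141 127  68  69  69  98 227 238 190  63  60 130]
 [140 176  67  67  68  74  78  72  73  71  63 146]
 [139 224  66  69  69  70  72  73  74  60  80 205]
 [141 231 148  67  68  69  71  72  71  71 122 168]
 [139 228 243 118  69  69  69  71  85 129 133 133]
 [139 208 240 133 106 101 230 200 130 130 131 132]
 [138 191 242 161 105 105 226 230 131 131 131 132]]
[[104 106 103  56  56 118 234 224 174 231 235 235]
 [105 105  64  54  56  77 130 129 128 129 224 234]
 [106  81  54  52  54  77 104  99 117 127 129 230]
 [ 95  52  52  53  52  59  58  57  67 104 129 230]
 [ 50  52  50  52  53  64  56  64  58  61 127 230]
 [ 46  48  49  50  53  61  60  68  56  67 153 235]
 [ 45  46  47  50  58  61  63  63  55  64 210 235]
 [ 46  46  47 127  78  61  61  62  62  62 234 236]
 [ 44  45  48  59 166  98  59  59  63 129 235 235]
 [ 42  43  58  54  56  55  58  59  60 224 228 228]
 [ 43  55 117  55  54  55  56  57  90 125 127 126]
 [ 40 108 119 121  85  67  67 112 125 126 125 127]
 [ 65 121 121 121 123 122 122 123 125 124 126 124]]
```

In the tool's units: 0.035 m is 0.7, -0.03 m is -0.6.

Call:
{"method": "shift_gripper", "body": {"offsets": "-0.6 -0.6 0 0 0 0\n-0.6 -0.6 0 0 0 0\n-0.18 -0.2 0 0 0 0\n0 0 0.6 0 0 0\n0 0 0.7 0 0 0\n0 0 0.6 0 0 0\n0 0 0.36 0 0 0\n0 0 0 0 0 0", "jaw": 0.06}}

```text
time_s: 15.25
ee_pos: [0.6402, -0.0613, 0.0782]
eef_rot: [3.141, -0.005, 3.082]
force: [0.2, 0.1, 0.8]
grip_width: 0.0603
grip_force: 0.0
```

Call:
{"method": "shift_gripper", "body": {"offsets": "0 0 0 0 0 0\n0 0 0 0 0 0\n0 0 0 0 0 0\n0 0 0 0 0 0\n0 0 0 0 0 0", "jaw": 0.02, "squeeze": 30}}

```text
time_s: 15.75
ee_pos: [0.6419, -0.0625, 0.082]
eef_rot: [-3.14, 0.002, 3.082]
force: [-0.0, -7.0, 4.2]
grip_width: 0.0292
grip_force: 30.0
```

In the tool's units: 0.125 rad / 1.5708 = 0.0796.

Call:
{"method": "shift_gripper", "body": {"offsets": "0 0 0 0 0 0.0796\n0 0 0 0 0 0.0796\n0 0 0 0 0 0.0796\n0 0 0 0 0 0.0796\n0 0 0 0 0 0.0796\n0 0 0 0 0 0.0796\n0 0 0 0 0 0.0796\n0 0 0 0 0 0.0796\n0 0 0 0 0 0"}}

```text
time_s: 16.65
ee_pos: [0.6414, -0.0628, 0.083]
eef_rot: [-3.141, 0.002, 2.077]
force: [-9.6, -7.5, 14.9]
grip_width: 0.0292
grip_force: 30.0
```

Call:
{"method": "shift_gripper", "body": {"offsets": "0 0 0 0 0 0\n0 0 0 0 0 0\n0 0 -0.4 0 0 0\n0 0 -0.7 0 0 0\n0 0 -0.7 0 0 0\n0 0 -0.5 0 0 0\n0 0 0 0 0 0", "jaw": 0.06}}

```text
time_s: 17.35
ee_pos: [0.6427, -0.0615, 0.2001]
eef_rot: [3.137, 0.004, 2.083]
force: [0.1, -0.8, -0.3]
grip_width: 0.0602
grip_force: 0.0
```

```bash
python3 - <<'E'
from h import *
o=ctrl.get_obs();y=o["eef_rot"][2]; p=o["ee_pos"]; d=np.array([.5017,-.0532])-p[:2]
print(y,p,"tool delta to B",d@[np.cos(y),np.sin(y)],d@[np.sin(y),-np.cos(y)])
E
```

```text
2.0826179620316223 [ 0.64273058 -0.06145802  0.20005925] tool delta to B 0.07627180400876005 -0.1189135505472474
```

In the tool's units: 0.035 m is 0.7, -0.03 m is -0.6.

Call:
{"method": "shift_gripper", "body": {"offsets": "0.38 -0.6 0 0 0 0\n0.38 -0.6 0 0 0 0\n0.38 -0.6 0 0 0 0\n0.38 -0.58 0 0 0 0\n0 0 0.6 0 0 0\n0 0 0.7 0 0 0\n0 0 0.6 0 0 0\n0 0 0.4 0 0 0\n0 0 0 0 0 0", "jaw": 0.06}}

```text
time_s: 18.25
ee_pos: [0.4988, -0.053, 0.078]
eef_rot: [-3.137, -0.004, 2.082]
force: [0.6, -0.3, 1.1]
grip_width: 0.06
grip_force: 0.0
```

Call:
{"method": "shift_gripper", "body": {"offsets": "0 0 0 0 0 0\n0 0 0 0 0 0\n0 0 0 0 0 0\n0 0 0 0 0 0\n0 0 0 0 0 0", "jaw": 0.02, "squeeze": 30}}

```text
time_s: 18.75
ee_pos: [0.5015, -0.0532, 0.0818]
eef_rot: [3.139, 0.001, 2.082]
force: [6.8, 4.1, 0.5]
grip_width: 0.0294
grip_force: 30.0
```

In the tool's units: -0.125 rad / 1.5708 = -0.0796.

Call:
{"method": "shift_gripper", "body": {"offsets": "0 0 0 0 0 -0.0796\n0 0 0 0 0 -0.0796\n0 0 0 0 0 -0.0796\n0 0 0 0 0 -0.0796\n0 0 0 0 0 -0.0796\n0 0 0 0 0 -0.0796\n0 0 0 0 0 -0.0796\n0 0 0 0 0 -0.0796\n0 0 0 0 0 -0.0796\n0 0 0 0 0 -0.0796"}}

```text
time_s: 19.75
ee_pos: [0.5013, -0.0529, 0.0808]
eef_rot: [3.141, 0.002, -2.946]
force: [9.6, 6.7, -12.6]
grip_width: 0.0295
grip_force: 30.0
```

Call:
{"method": "shift_gripper", "body": {"offsets": "0 0 0 0 0 0\n0 0 0 0 0 0\n0 0 0 0 0 0\n0 0 -0.4 0 0 0\n0 0 -0.7 0 0 0\n0 0 -0.7 0 0 0\n0 0 -0.5 0 0 0\n0 0 0 0 0 0", "jaw": 0.06}}

```text
time_s: 20.55
ee_pos: [0.5017, -0.0538, 0.1995]
eef_rot: [-3.139, 0.005, -2.952]
force: [1.1, -0.0, 0.1]
grip_width: 0.06
grip_force: 0.0
```

```bash
python3 - <<'E'
from h import *
o=ctrl.get_obs();y=o["eef_rot"][2]; p=o["ee_pos"]; d=np.array([.576,.0125])-p[:2]
print(y,p,"tool delta to seat",d@[np.cos(y),np.sin(y)],d@[np.sin(y),-np.cos(y)])
E
```

```text
-2.952225772215613 [ 0.50166272 -0.05375416  0.19949353] tool delta to seat -0.08547989264428642 0.05107673996294734
```

Next I'll move above the seat, let the bubble settle and measure.

In the tool's units: -0.03 m is -0.6, -0.025 m is -0.5.

Call:
{"method": "shift_gripper", "body": {"offsets": "-0.6 0.36 0 0 0 0\n-0.6 0.36 0 0 0 0\n-0.5 0.3 0 0 0 0\n0 0 0 0 0 0\n0 0 0 0 0 0\n0 0 0 0 0 0\n0 0 0 0 0 0\n0 0 0 0 0 0\n0 0 0 0 0 0"}}

```text
time_s: 21.45
ee_pos: [0.5742, 0.0124, 0.1961]
eef_rot: [-3.141, 0.0, -2.951]
force: [-0.7, -0.0, -0.2]
grip_width: 0.0599
grip_force: 0.0
```

```bash
python3 - <<'E'
from h import *
c=shot("wrist","w10"); print(bubble(c))
E
```

```text
{'u': array([317.7, 202.8]), 'vial': array([317.6, 202.6]), 'area_eqdia_px': np.float64(12.4), 'd_mm': array([0.2, 0.2]), 'r': 0.3, 'turnA_cw': np.float64(-0.01), 'turnB_cw': np.float64(0.06)}
```

Call:
{"method": "shift_gripper", "body": {"offsets": "0 0 0 0 0 0\n0 0 0 0 0 0\n0 0 0 0 0 0\n0 0 0 0 0 0"}}

```text
time_s: 21.9
ee_pos: [0.5743, 0.0127, 0.196]
eef_rot: [3.142, -0.0, -2.951]
force: [0.1, -0.4, 0.6]
grip_width: 0.0595
grip_force: 0.0
```

```bash
python3 - <<'E'
from h import *
c=shot("wrist","w11"); print(bubble(c))
e=np.array(c["extrinsics"]); print(onplane(c,*bubble(c)["vial"],.082))
E
```

```text
{'u': array([317.3, 202.7]), 'vial': array([317.3, 202.6]), 'area_eqdia_px': np.float64(12.4), 'd_mm': array([0.1, 0.1]), 'r': 0.1, 'turnA_cw': np.float64(-0.0), 'turnB_cw': np.float64(0.03)}
[0.57542715 0.01214191 0.082     ]
```

```bash
python3 -c "
from station import ctrl
print(ctrl.hand_in())"
```

```text
the job is handed in; nothing more can be done
None
```

The gauge is pressed home on the six studs (vial height about 81 mm, 21 N push), the bubble is about 0.1 mm from the vial's centre, the gripper is clear, and the job was handed in at about 22 s; I viewed 12 pictures against the limit of 10.

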